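Zero the bar's gas gauge and hold its selector on barrel three

TASK

Check the gas pressure of barrel three at the gas manifold on the beer counter, leaving the mug, the mallet and the spanner where they are. First, while the selector still stands at its vent stop, turn the gauge's rim until the dial's zero mark lies under the needle. Then turn the black selector knob clockwise, click by click, to the third stop after vent without running on to the fourth, and finish while still holding it there, because it springs back to vent when it is let go.

Things in the scene. Friction and masses are not known exactly. Their poses are not given: they have to be found in the camera images.
- manifold: Gas manifold: an aluminium block, 100 mm (its x) by 250 mm (its y) by 42 mm high, screwed to the counter; origin at the centre of its underside, z up. On its flat top, at its y = +65 mm, stands the round pressure gauge, and at its y = -65 mm the selector knob; both turn about upright axes. Five short copper tubes, 25 mm high, leave its +x side.
- bezel_grip (a point): Centre of the gauge's turning rim (bezel), on its axis, half-way up the rim. The rim is a steel cylinder 64 mm in diameter and 20 mm high; its lower edge is 16 mm and its upper edge 36 mm above the manifold's top, and below it stands the fixed gauge case, 58 mm in diameter. The white dial turns with the rim; the needle does not.
- bezel (a joint): Angle of the gauge's rim and dial, rad: 0 when the zero mark lies under the needle at rest (needle with the selector at vent), positive when turned counter-clockwise seen from above; it turns from -1.6 to 1.6 against a light friction of 0.05 N m and stays where it is left.
- zero_mark (a point): The dial's zero mark: the longest and thickest black mark, first of the 270 degree scale (which runs clockwise from it), 21 mm from the gauge's axis. It turns with the rim.
- needle_tip (a point): Tip of the gauge's black needle, 23 mm from the gauge's axis. With the selector at vent it rests at half past seven as seen from the robot's side (135 degrees counter-clockwise from the manifold's x axis); it swings clockwise with line pressure once the selector leaves vent, which is right and needs no correction.
- selector_grip (a point): Point on the selector knob's axis at the height to grip, 31 mm above the manifold's top. The knob is black: a bar grip 46 mm long, 13 mm wide, its top 42 mm and its foot 9 mm above the manifold's top, standing on a round skirt 48 mm in diameter. This point's x axis lies along the bar and towards its pointer, z up.
- selector_pointer (a point): Pointer nose at the edge of the selector's skirt, 24 mm from its axis, with a white line; it points at the engraved marks on the plate, one for each stop; the vent mark is the longer one with a dot.
- selector (a joint): Angle of the selector, rad, positive clockwise seen from above: 0 at the vent stop (its start), then line stops one to five at 0.40, 0.80, 1.20, 1.60 and 2.00. A sprung ball clicks into each stop (about 0.06 N m either way), and a return spring of 0.08 N m at vent, 0.13 N m at the third stop, turns it all the way back to vent when it is let go.
- mug_mid (a point): A loose heavy glass beer mug, 98 mm in diameter, 185 mm high, standing on the counter to the left with a handle; point on its axis 90 mm up. Not to be moved.
- mallet_mid (a point): A loose wooden mallet lying on the counter to the right, head 68 mm in diameter and 110 mm long, its handle ending 225 mm from the head's middle; the point is the centre of its head, 34 mm up. Not to be moved.
- spanner: A loose spanner, 190 mm long, lying on the counter to the right, between mallet and manifold; origin under its middle, x along it. Not to be moved.

How it is judged:
By the outcome, as a careful person would: the job done as asked, in the order asked, and still so for the second after the job is handed in, while the arm keeps its last pose, push and grip.
It also fails if it takes over 48 s, if anything falls off the work surface, if the arm or the gripper's body presses on something with over 40 N, if the wrist force passes 120 N, or if a joint passes its speed limit or range.

ROBOT

A 7-joint arm with a two-finger parallel gripper is mounted at the origin on the work surface. World frame = base frame: x ahead of the robot, y to its left, z up, the work surface at z = 0. Lengths are in m, angles in rad, forces in N, time in s.
With the tool pointing down it reaches from about 0.425 to 0.925 m from the base axis. Payload 6.8 kg.
Tool frame: the origin (TCP) lies midway between the tips of the shut fingers; the grasp point (between the pads) lies 19 mm behind it; z points along the fingers, y is the direction in which the jaws open and shut (so a half turn about z gives the same grasp; the last joint's range is limited). The gripper opens to 85 mm and grips with 20 to 120 N. Pads are 22 mm wide; open, the fingers measure 114 mm over their backs; the gripper's body (76 mm by 85 mm) begins 54 mm behind the grasp point. The pads swing forward as they close: fully open they stand 13 mm farther back than shut.
Start: joints at [1.129, 0.477, 0.022, 1.555, -0.011, 1.109, -0.083], TCP at [0.221, -0.638, 0.231] pointing down, gripper open.
Joint ranges: [-2.96, 2.96], [-0.34, 2.1], [-1.41, 1.46], [0.24, 2.44], [-1.37, 4.51], [0.17, 1.92], [-2.96, 2.96]. Speed limits (rad/s): [2.39, 2.39, 3.14, 3.14, 3.14, 3.14, 3.14].

INTERFACE

Orientations are given as a rotation vector (axis times angle).
In Python, from bench import r gives the robot as it stands. The module is installed in compiled form; this text tells all that it offers.
- The arm moves only by the tool play_rows, never from a script. Its argument "plan" is a list of rows, each a list of 7 numbers: the shift along the world's x, y, z in mm, then the turn, a rotation vector about the world's x, y, z in rad, then the finger opening in mm, from 0 to 85.4. A call has 1 to 12 rows; each row is the pose to reach, as a shift and turn from the pose commanded when the call began; what a row does not reach only later rows make up. A row lasts 1/10 s, in which the tool goes at most 50 mm and 8.59 degrees, less where a joint would pass 70% of its speed; a pose out of reach is approached as far as the arm can. A call with a gripper value outside its range is refused whole. The fingers move at their own pace and stop on an object; "grip_force" is the grip in N (left out, the last holds). Time passes only in rows, so rows that repeat a pose let the fingers close. It gives the time, the measured TCP pose, the force and the opening at its end, in the units of the state.
- r.get_obs(): the state, without advancing time (a new reading comes with each control period).
- r.grab_frame(name): name is "scene" or "top" or "wrist"; returns a dict with "color" (400x640x3 uint8, blue, green, red), "z_map" (400x640 float32, m along the optical axis (not along the pixel's ray), 0 where there is no reading), "camera_matrix" (3x3 intrinsics, pixels), "R" (3x3) and "t" (3): a world point X has camera coordinates R X + t. Camera axes: x right, y down, z forward; pixel columns grow to the right and rows downward; lengths in m; the calibration is good to about 2 mm. A picture is of the moment at which its call begins.
- r.hand_in(): hands the job in, once; it reports no verdict.
The state is a dict: "clock": time; "joints": joint angles; "qvel": joint speeds; "tau": joint torques, N m; "tcp_pos": TCP position; "orientation": TCP orientation; "contact_force": force on the tool from outside, world axes, zero at the start; "moment": the same for the moment, N m; "grip_width": finger opening in m.
Only numpy, scipy, OpenCV 4.12 (cv2) and the standard library are available. Lean on these libraries where they do the work, as an engineer would, in place of code of your own. Each camera call takes 0.05 s, during which the arm holds its last target.

## Working session

There is one attempt and no reset: what is moved stays moved. The work goes in short steps, Python scripts to look and compute and a tool call to move; the robot and the scene stay as the last step left them, time stands still between calls to the robot, and variables do not carry over. Pictures are saved under pics/ and viewed, and the job is handed in when it is done.

Besides the shell and the picture viewer there is one more tool, called after "Call:" by a JSON object that holds its "api" and its "payload", one argument or row to a line. play_rows: Moves the arm, as the interface text tells. Its arguments: {"type":"object","properties":{"plan":{"type":"array"},"grip_force":{"type":"number"}},"required":["plan"]}

```bash
mkdir -p pics; cat > h.py <<'E'
import numpy as np,cv2
from bench import r
def grab(n,save=None):
    f=r.grab_frame(n)
    if save: cv2.imwrite('pics/'+save,f['color'])
    return f
def ray_plane(f,u,v,z):
    K=f['camera_matrix'];R=f['R'];t=f['t']
    d=R.T@np.linalg.solve(K,[u,v,1.]);c=-R.T@t
    return c+d*(z-c[2])/d[2]
def proj(f,X):
    p=f['camera_matrix']@(f['R']@np.array(X)+f['t']);return p[:2]/p[2]
def depth_pt(f,u,v):
    z=f['z_map'][int(v),int(u)]
    return f['R'].T@(np.linalg.solve(f['camera_matrix'],[u,v,1.])*z-f['t'])
E
python3 - <<'E'
from h import *
import pickle
for n in ['scene','top','wrist']:
    f=grab(n,n+'0.png'); pickle.dump(f,open(n+'0.pkl','wb'))
    print(n,f['camera_matrix'].diagonal(),-f['R'].T@f['t'])
    print(f['R'])
print(r.get_obs())
E
```

```text
scene [458.02021428 458.02021428   1.        ] [1.10335901 0.33417968 1.04466648]
[[-0.47812477  0.87823747 -0.00978003]
 [ 0.71176288  0.38092164 -0.59016295]
 [-0.51457779 -0.28913259 -0.8072249 ]]
top [516.00042406 516.00042406   1.        ] [ 0.41153266 -0.02140719  1.70664565]
[[ 6.85343235e-04 -9.99895476e-01 -1.44418387e-02]
 [-9.98902455e-01 -8.15167516e-06 -4.68389261e-02]
 [ 4.68339126e-02  1.44580889e-02 -9.98798052e-01]]
wrist [331.01495934 331.01495934   1.        ] [ 0.29483895 -0.61188257  0.37414995]
[[ 0.32833361 -0.94455774 -0.00277964]
 [-0.89916906 -0.31345484  0.30535399]
 [-0.28929577 -0.09775861 -0.95223485]]
{'clock': 0.15, 'joints': array([ 1.12891023,  0.47760628,  0.02237146,  1.55619565, -0.01146834,
        1.10929531, -0.08310073]), 'qvel': array([-0.00120301, -0.00131491,  0.00029888, -0.00525187, -0.00073016,
       -0.00017962,  0.00125573]), 'tau': array([ 3.01636384e-03, -5.96927440e+01,  1.61030240e+00, -2.81491935e+01,
        1.27142671e-02,  6.56904551e-03, -2.94728363e-05]), 'tcp_pos': array([ 0.22097264, -0.63733813,  0.23056431]), 'orientation': array([-3.09663012e+00, -5.21673390e-01,  5.66435863e-04]), 'contact_force': array([-0.12557801,  0.08739918,  1.30432978]), 'moment': array([-0.01347033,  0.00653653, -0.02986914]), 'grip_width': 0.08529228128524817}
```

View pics/scene0.png

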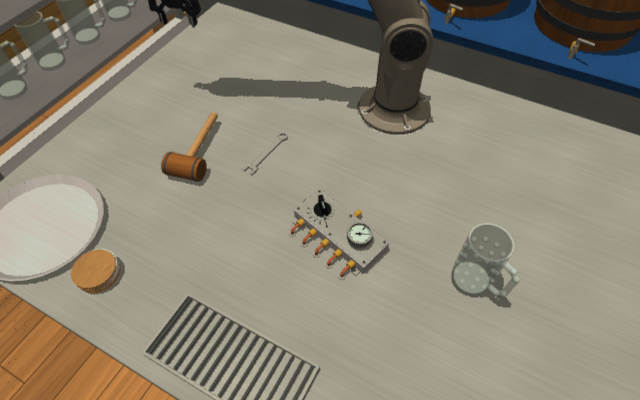

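View pics/top0.png

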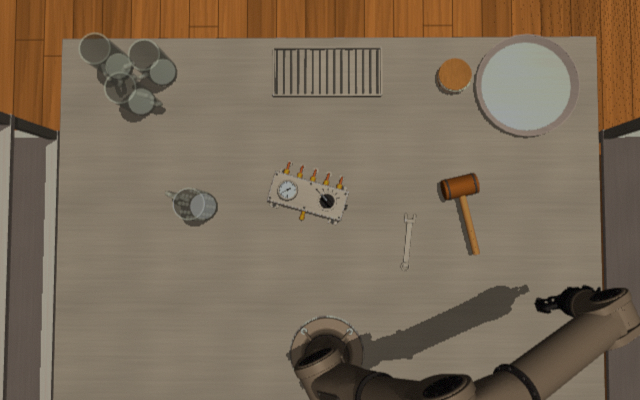

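The scene view shows the manifold with the knob at about (322,205) and the gauge at (360,233). The top view has the gauge at (288,190) and the knob at (327,201), with the mug to the left at (195,205), and the spanner and mallet to the right.

```bash
python3 - <<'E'
from h import *
import pickle
t=pickle.load(open('top0.pkl','rb'));s=pickle.load(open('scene0.pkl','rb'))
a=cv2.resize(t['color'][155:230,260:360],(800,600),interpolation=cv2.INTER_CUBIC);cv2.imwrite('pics/topz.png',a)
a=cv2.resize(s['color'][180:285,280:400],(686,600),interpolation=cv2.INTER_CUBIC);cv2.imwrite('pics/scz.png',a)
for n,u,v in [('gauge',288,190),('knob',327,201),('mug',195,205),('plate',310,200)]:
    print(n,depth_pt(t,u,v), ray_plane(t,u,v,.078))
E
```

```text
gauge [0.52673969 0.12122437 0.07030583] [0.52619798 0.12055371 0.078     ]
knob [ 0.49116528 -0.00301583  0.08111508] [ 0.49131788 -0.00298058  0.078     ]
mug [0.48139617 0.43361122 0.01082318] [0.47862866 0.41558652 0.078     ]
plate [0.49610886 0.05219224 0.04611608] [0.4944849  0.05077905 0.078     ]
```

View pics/topz.png

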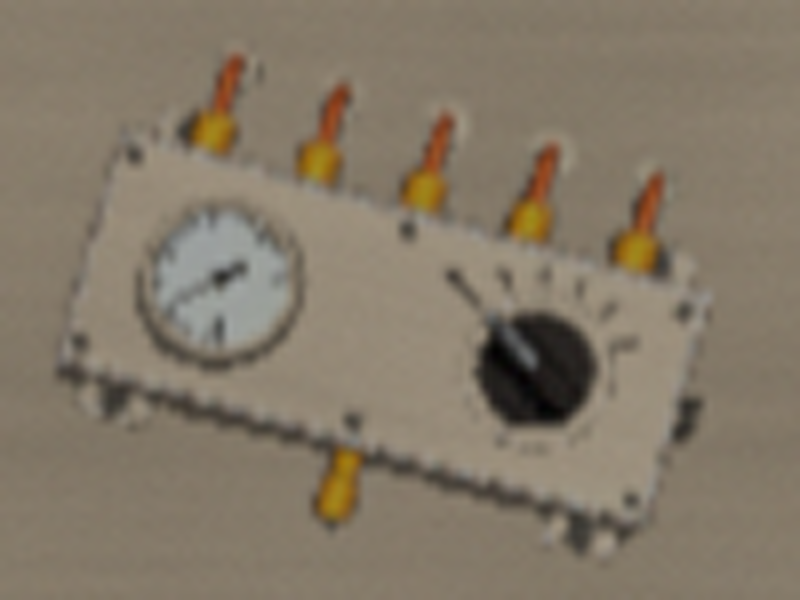

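View pics/scz.png

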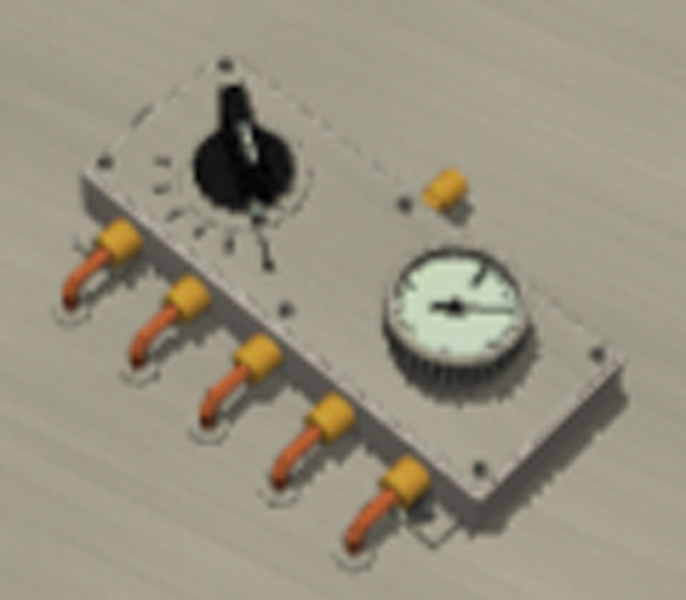

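Call:
{"api": "play_rows", "payload": {
  "plan": [
    [130,160,20,0,0,0.4,85],
    [200,320,20,0,0,0.8,85],
    [200,320,20,0,0,0.8,85],
    [200,320,20,0,0,0.8,85],
    [200,320,20,0,0,0.8,85],
    [200,320,20,0,0,0.8,85],
    [200,320,20,0,0,0.8,85],
    [240,480,20,0,0,1.4,85],
    [240,480,20,0,0,1.4,85],
    [240,480,20,0,0,1.4,85],
    [240,480,20,0,0,1.4,85],
    [250,600,20,0,0,1.7,85]
  ]
}}

```text
clock: 1.35
tcp_pos: [0.466, -0.1068, 0.2514]
orientation: [1.841, 2.545, 0.001]
contact_force: [0.7, 1.0, 0.5]
grip_width: 0.0854
```

Call:
{"api": "play_rows", "payload": {
  "plan": [
    [40,170,20,0,0,0.2,85],
    [40,170,20,0,0,0.2,85],
    [40,170,20,0,0,0.2,85],
    [40,170,20,0,0,0.2,85],
    [40,170,20,0,0,0.2,85],
    [40,170,20,0,0,0.2,85],
    [40,170,20,0,0,0.2,85]
  ]
}}

```text
clock: 2.05
tcp_pos: [0.505, 0.0605, 0.2708]
orientation: [-1.588, -2.71, 0.002]
contact_force: [0.1, 0.7, -0.5]
grip_width: 0.0849
```

```bash
python3 - <<'E'
from h import *
import pickle
f=grab('wrist','w1.png');pickle.dump(f,open('w1.pkl','wb'))
o=r.get_obs();print(o['clock'],o['joints'],o['tcp_pos'],o['orientation'])
E
```

```text
2.1 [ 0.34502709  0.22843133 -0.67612425  1.86286953  0.15979826  1.10560721
  0.11987175] [0.50502566 0.06031663 0.27088423] [-1.58841393e+00 -2.71004630e+00  1.83122589e-03]
```

View pics/w1.png

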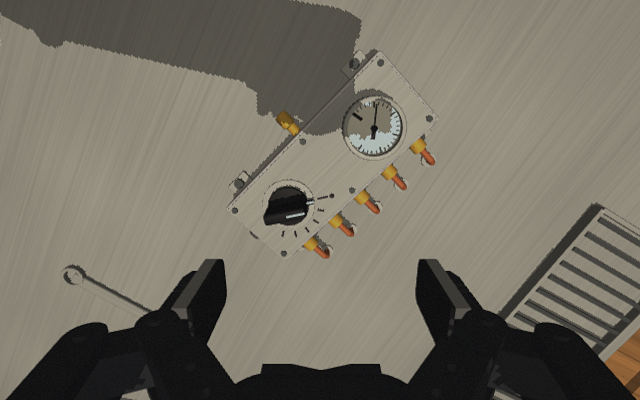

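Wrist view: the gauge is at (375,127), its needle pointing up to about (376,105), and the thick zero mark is at about (357,117). The knob is at (288,205) with the pointer at (311,202), next to the vent mark with the dot at (331,196).

```bash
python3 - <<'E'
from h import *
import pickle
s=pickle.load(open('w1.pkl','rb'))
a=cv2.resize(s['color'][80:175,320:430],None,fx=6,fy=6,interpolation=cv2.INTER_CUBIC);cv2.imwrite('pics/w1g.png',a)
a=cv2.resize(s['color'][160:250,240:350],None,fx=6,fy=6,interpolation=cv2.INTER_CUBIC);cv2.imwrite('pics/w1k.png',a)
E
```

```text
(no output)
```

View pics/w1g.png

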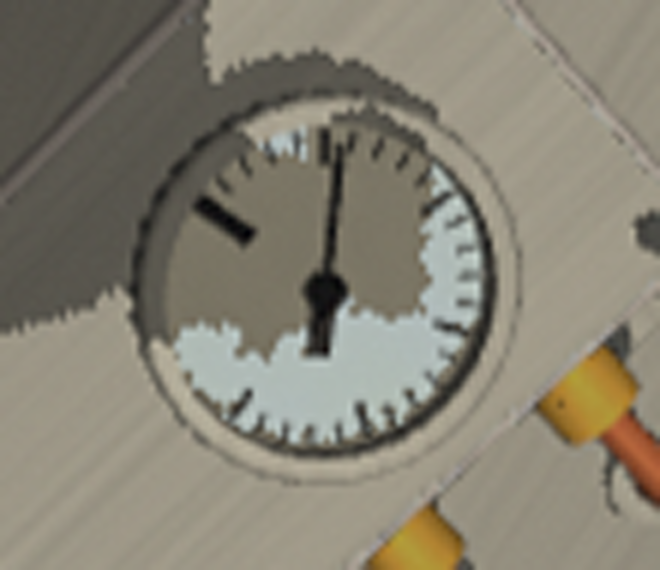

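View pics/w1k.png

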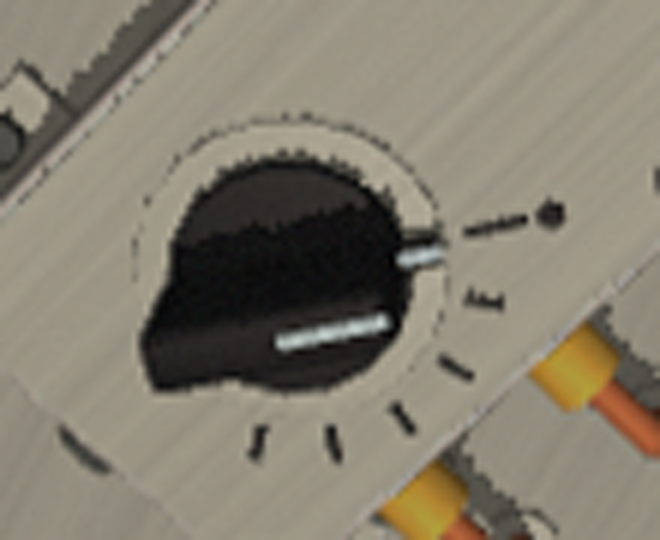

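```bash
python3 - <<'E'
from h import *
import pickle
f=pickle.load(open('w1.pkl','rb'));t=pickle.load(open('top0.pkl','rb'))
G=lambda x,y,z:ray_plane(f,320+x/6-.4,80+y/6-.4,z)
Kp=lambda x,y,z:ray_plane(f,240+x/6-.4,160+y/6-.4,z)
T=lambda x,y,z:ray_plane(t,260+x/8-.4,155+y/8-.4,z)
an=lambda v:np.degrees(np.arctan2(v[1],v[0]))
for z in (.068,.072,.076):
  h=G(325,292,z);nt=G(338,150,z);zm=G(225,222,z)
  print(z,h,'needle',an(nt-h),np.linalg.norm(nt-h),'zero',an(zm-h),np.linalg.norm(zm-h))
# rim outer top edge: extremes left/right/top/bottom in zoom
print('rim', np.mean([G(132,285,.078),G(522,285,.078)],0),np.mean([G(330,92,.078),G(330,483,.078)],0), np.linalg.norm(G(132,285,.078)-G(522,285,.078)))
print('rimtop',np.mean([T(138,285,.078),T(300,285,.078)],0),np.mean([T(220,202,.078),T(220,366,.078)],0))
a,b=Kp(280,342,.084),Kp(388,322,.084);print('barline',a,b,an(b-a),np.linalg.norm(b-a))
p=Kp(440,252,.047);v=Kp(550,213,.042);v0=Kp(468,232,.042);m5=Kp(258,442,.042);m3=Kp(403,418,.042);print('ptr',p,'vent',an(v-v0),v)
gz=[G(325,292,.072)]
# knob skirt in top
print('knobtop',np.mean([T(476,368,.050),T(597,368,.050)],0),np.mean([T(537,310,.05),T(537,426,.05)],0))
print('skirt w', Kp(290,268,.05))
g=np.array([.0,0,0])
import itertools
# plate screws
for u,v_ in [(380.5,62.5),(429.5,118),(352,190),(302.5,141.5),(235,210),(283.5,253.5)]: print('screw',ray_plane(f,u,v_,.043))
E
```

```text
0.068 [0.53143048 0.12463809 0.068     ] needle 116.78881997996206 0.023482714473559554 zero 175.65416455179465 0.021085184574554765
0.072 [0.53068335 0.12468604 0.072     ] needle 116.78881997996226 0.023211665999253187 zero 175.65416455179462 0.02084180951176822
0.076 [0.52993622 0.124734   0.076     ] needle 116.78881997996193 0.02294061752494676 zero 175.65416455179462 0.020598434448981563
rim [0.52924077 0.12589153 0.078     ] [0.53039939 0.12499036 0.078     ] 0.06491022250820086
rimtop [0.52548494 0.12380974 0.078     ] [0.52591191 0.12340607 0.078     ]
barline [4.96375654e-01 4.43187493e-04 8.40000000e-02] [0.51132182 0.01319206 0.084     ] 40.46372727716326 0.019644885983415548
ptr [0.51822571 0.01800472 0.047     ] vent 42.99758194063713 [0.53385688 0.03414128 0.042     ]
knobtop [ 0.49397702 -0.00157291  0.05      ] [ 0.49399239 -0.00177899  0.05      ]
skirt w [0.49403177 0.00180134 0.05      ]
screw [0.5063492  0.18490845 0.043     ]
screw [0.58335065 0.16354276 0.043     ]
screw [0.55169958 0.05168295 0.043     ]
screw [0.47442245 0.07301461 0.043     ]
screw [ 0.44287314 -0.03796309  0.043     ]
screw [ 0.51974865 -0.0607549   0.043     ]
```

```bash
python3 - <<'E'
from h import *
import pickle
s=pickle.load(open('scene0.pkl','rb'))
S=lambda x,y,z:ray_plane(s,280+x/5.717-.4,180+y/5.714-.4,z)
print('hub',S(455,307,.072)); 
for x,y in [(225,65),(598,354),(480,468),(285,310),(405,204),(104,162)]: print(S(x,y,.043))
a,b=S(455,307,.072),S(513,309,.072);z=S(483,272,.072)
an=lambda v:np.degrees(np.arctan2(v[1],v[0]))
print(an(b-a),an(z-a))
E
```

```text
hub [0.53171494 0.12525132 0.072     ]
[ 0.44388248 -0.03696642  0.043     ]
[0.50680915 0.18528646 0.043     ]
[0.58290326 0.16364109 0.043     ]
[0.55208897 0.05262665 0.043     ]
[0.47527781 0.07462274 0.043     ]
[ 0.52037887 -0.05961466  0.043     ]
115.8937873922111 172.22104145612727
```

Call:
{"api": "play_rows", "payload": {
  "plan": [
    [26,65,0,0,0,0,85],
    [26,65,0,0,0,0,85],
    [26,65,-50,0,0,0,85],
    [26,65,-90,0,0,0,85],
    [26,65,-140,0,0,0,85],
    [26,65,-140,0,0,0,85],
    [26,65,-140,0,0,0,85]
  ]
}}

```text
clock: 2.8
tcp_pos: [0.5312, 0.1262, 0.1316]
orientation: [-1.586, -2.71, 0.002]
contact_force: [-0.5, -0.8, 1.7]
grip_width: 0.0853
```

```bash
python3 - <<'E'
from h import *
import pickle
f=grab('wrist','w2.png');pickle.dump(f,open('w2.pkl','wb'))
o=r.get_obs();print(o['clock'],o['tcp_pos'],o['orientation'],proj(f,[.531,.125,.072]))
E
```

```text
2.85 [0.53249434 0.12693495 0.13316689] [1.58601405e+00 2.71028907e+00 2.24591338e-03] [319.61974081 218.76170286]
```

View pics/w2.png

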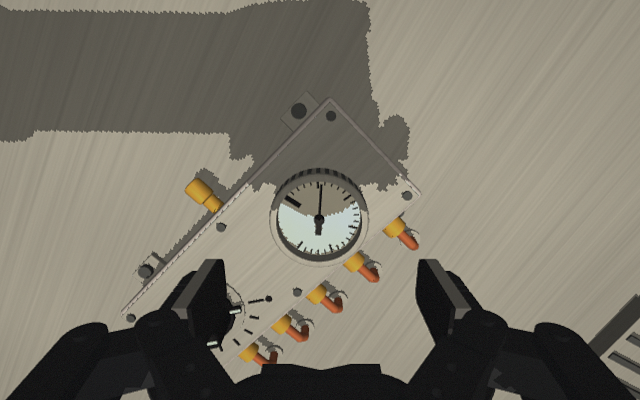

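The hub is at (319,219), exactly where it was predicted, and centred between the fingers. I'll go down and grip the rim.

Call:
{"api": "play_rows", "payload": {
  "plan": [
    [0,0,-40,0,0,0,85],
    [0,0,-70,0,0,0,85],
    [0,0,-86,0,0,0,85],
    [0,0,-86,0,0,0,85],
    [0,0,-86,0,0,0,60],
    [0,0,-86,0,0,0,55],
    [0,0,-86,0,0,0,55],
    [0,0,-86,0,0,0,55],
    [0,0,-86,0,0,0,55]
  ],
  "grip_force": 35
}}

```text
clock: 3.75
tcp_pos: [0.53, 0.1258, 0.0471]
orientation: [-1.586, -2.712, 0.006]
contact_force: [-7.9, -4.0, 9.6]
grip_width: 0.0631
```

```bash
python3 - <<'E'
from h import *
import pickle
f=grab('wrist','w3.png');pickle.dump(f,open('w3.pkl','wb'))
o=r.get_obs();print(o)
E
```

```text
{'clock': 3.8, 'joints': array([ 0.09234217,  0.58083215, -0.5644968 ,  1.97444162,  0.46551763,
        0.71907508, -0.24453469]), 'qvel': array([-0.00075771, -0.00059941,  0.00028335, -0.00080303, -0.00099711,
        0.00055403,  0.00208272]), 'tau': array([-1.06556252e+00, -4.94483507e+01, -7.40477666e+00, -2.19099945e+01,
        6.14918154e-01, -2.77468398e+00,  2.96150555e-02]), 'tcp_pos': array([0.53003799, 0.12580799, 0.04718315]), 'orientation': array([ 1.58617767,  2.71171051, -0.00569413]), 'contact_force': array([-7.50432496, -3.8463766 ,  9.36573294]), 'moment': array([-0.83973669,  1.74487007, -0.06174096]), 'grip_width': 0.06256633492324135}
```

View pics/w3.png

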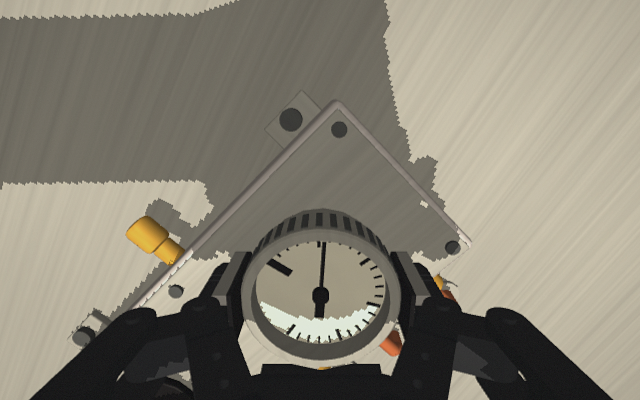

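```bash
python3 - <<'E'
from h import *
import pickle
f=pickle.load(open('w3.pkl','rb'))
a=cv2.resize(f['color'][225:345,255:390],None,fx=5,fy=5,interpolation=cv2.INTER_CUBIC);cv2.imwrite('pics/w3g.png',a)
E
```

```text
(no output)
```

View pics/w3g.png

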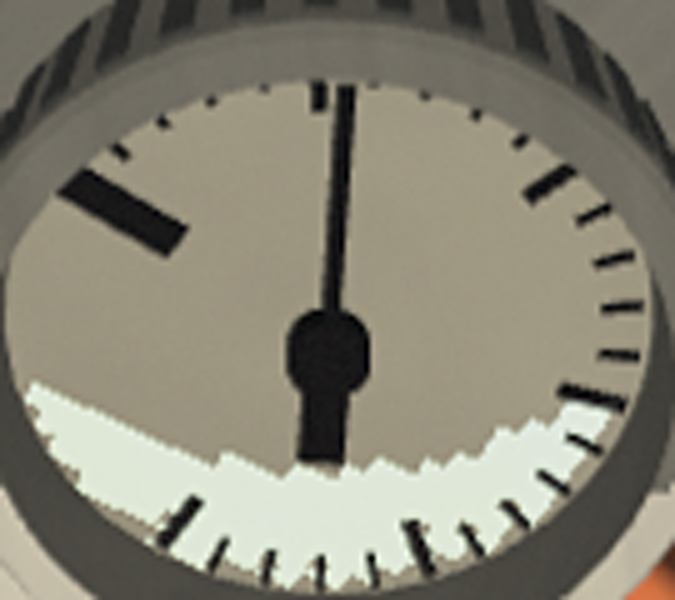

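Call:
{"api": "play_rows", "payload": {
  "plan": [
    [-1,-0.5,1,0,0,-0.13,55],
    [-1,-0.5,1,0,0,-0.26,55],
    [-1,-0.5,1,0,0,-0.39,55],
    [-1,-0.5,1,0,0,-0.52,55],
    [-1,-0.5,1,0,0,-0.65,55],
    [-1,-0.5,1,0,0,-0.78,55],
    [-1,-0.5,1,0,0,-0.9,55],
    [-1,-0.5,1,0,0,-0.98,55],
    [-1,-0.5,1,0,0,-1.02,55],
    [-1,-0.5,1,0,0,-1.03,55],
    [-1,-0.5,1,0,0,-1.03,55]
  ]
}}

```text
clock: 4.9
tcp_pos: [0.5315, 0.1259, 0.0474]
orientation: [2.715, 1.579, 0.003]
contact_force: [3.2, -2.9, -2.5]
grip_width: 0.0629
```

```bash
python3 - <<'E'
from h import *
import pickle
f=grab('wrist','w4.png');pickle.dump(f,open('w4.pkl','wb'))
a=cv2.resize(f['color'][225:345,255:390],None,fx=5,fy=5,interpolation=cv2.INTER_CUBIC);cv2.imwrite('pics/w4g.png',a)
o=r.get_obs();print(o)
E
```

```text
{'clock': 4.95, 'joints': array([-0.10093653,  0.53432646, -0.31189303,  1.98776961,  0.2607614 ,
        0.65566775, -1.09694118]), 'qvel': array([ 0.00177466,  0.00042314, -0.00115626,  0.0008064 ,  0.00217536,
        0.0013208 ,  0.00187574]), 'tau': array([-2.74971060e+00, -5.35377538e+01, -6.02467865e+00, -1.82086515e+01,
       -7.75945745e-01, -1.15480756e-01,  3.04543111e-02]), 'tcp_pos': array([0.53142651, 0.12593531, 0.04733343]), 'orientation': array([2.71461930e+00, 1.57891677e+00, 2.50520183e-03]), 'contact_force': array([ 2.64349679, -4.85317917, -1.31314916]), 'moment': array([-0.75175048, -0.35161671, -0.04376379]), 'grip_width': 0.06272496132577733}
```

View pics/w4g.png

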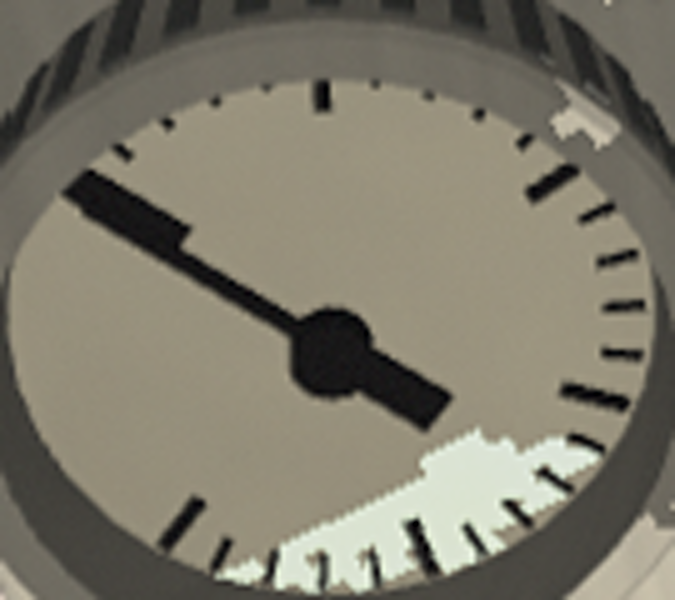

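```bash
python3 - <<'E'
from h import *
import pickle
from scipy.optimize import least_squares
f=pickle.load(open('w4.pkl','rb'))
P=lambda x,y,z=.070:ray_plane(f,255+x/5-.4,225+y/5-.4,z)[:2]
an=lambda v:np.degrees(np.arctan2(v[1],v[0]))
# outer ends of majors: clockwise from first after zero
M=np.array([P(*p) for p in [(322,82),(577,168),(628,405),(432,572),(163,547)]])
zo=P(75,179)
s=lambda q:np.hypot(*(np.vstack([M])-q[:2]).T)-q[2]
q=least_squares(s,[.53,.125,.024]).x
print(q*1000,s(q)*1000)
print('majors angles',[round(an(m-q[:2]),1) for m in M],'zero fromcentre',an(zo-q[:2]),an(P(182,244)-q[:2]),np.hypot(*(zo-q[:2])))
a=np.array([an(m-q[:2]) for m in M])%360
exp=np.array([54,108,162,216,270]);z=(a+exp)%360;print('zero from majors',z)
print('zero line dir',an(P(75,179)-P(182,244)))
print('needle dir hub-tail',an(P(333,352)-P(437,415)),'hub-tip',an(P(75,199)-P(333,352)),an(P(240,292)-P(437,415)))
E
```

```text
[530.43817136 122.75188652  25.15979451] [-0.49687052  0.48259283  0.15621793 -0.66992673  0.52798648]
majors angles [np.float64(63.9), np.float64(11.7), np.float64(-42.6), np.float64(-100.1), np.float64(-157.1)] zero fromcentre 114.10779801628726 113.31589417959023 0.02694790995893415
zero from majors [117.93968316 119.69733365 119.35264086 115.91812898 112.87431621]
zero line dir 115.35276567069079
needle dir hub-tail 115.33499454737193 hub-tip 115.90493056397109 114.528777632574
```

View pics/w4.png

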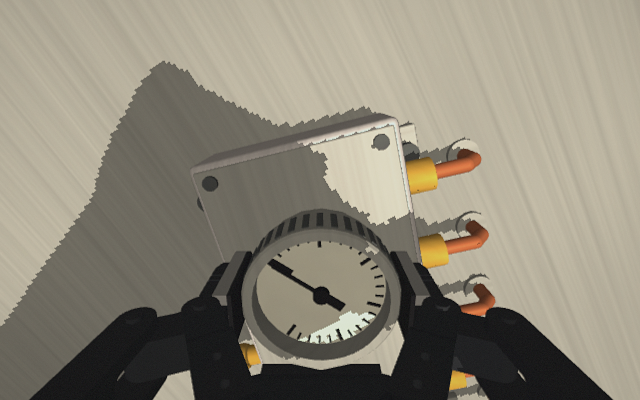

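Call:
{"api": "play_rows", "payload": {
  "plan": [
    [-1,-0.5,1,0,0,0,75],
    [-1,-0.5,1,0,0,0,85],
    [-1,-0.5,1,0,0,0,85],
    [-1,-0.5,1,0,0,0,85],
    [-1,-0.5,40,0,0,0,85],
    [-1,-0.5,90,0,0,0,85],
    [-1,-0.5,115,0,0,0,85],
    [-1,-0.5,115,0,0,0,85]
  ]
}}

```text
clock: 5.75
tcp_pos: [0.5319, 0.1273, 0.1656]
orientation: [2.714, 1.579, 0.012]
contact_force: [0.3, -0.3, -0.1]
grip_width: 0.0852
```

```bash
python3 - <<'E'
from h import *
import pickle
f=grab('wrist','w5.png');pickle.dump(f,open('w5.pkl','wb'))
u,v=proj(f,[.531,.125,.072]).astype(int);print(u,v)
a=cv2.resize(f['color'][v-55:v+55,u-60:u+60],None,fx=5,fy=5,interpolation=cv2.INTER_CUBIC);cv2.imwrite('pics/w5g.png',a)
s=grab('scene');t=grab('top')
a=cv2.resize(s['color'][215:255,335:385],None,fx=12,fy=12,interpolation=cv2.INTER_CUBIC);cv2.imwrite('pics/s5g.png',a)
print(r.get_obs()['tcp_pos'])
E
```

```text
320 204
[0.52872146 0.12592947 0.16068614]
```

View pics/w5g.png

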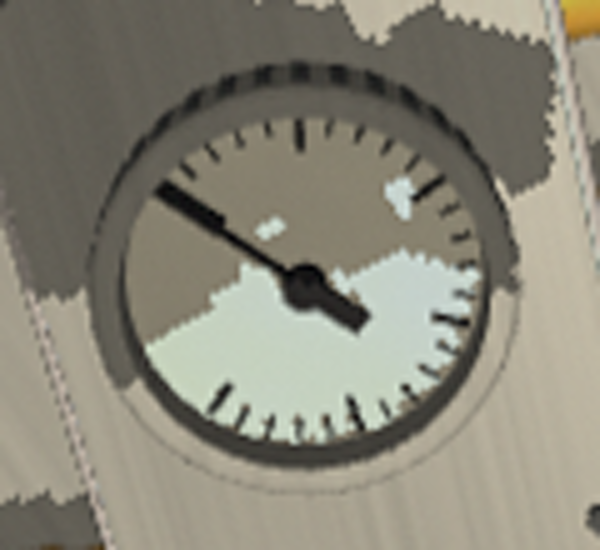

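View pics/s5g.png

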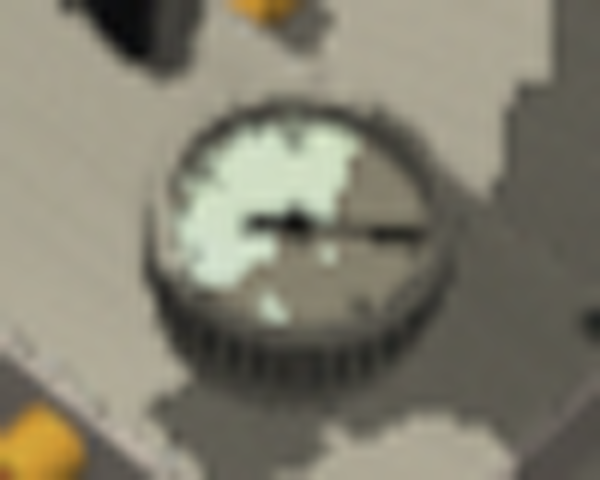

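The zero mark now lies under the needle, at (165,183)-(220,222) in the w5 zoom. I'll check the angle with numbers.

```bash
python3 - <<'E'
from h import *
import pickle
from scipy.optimize import least_squares
f=pickle.load(open('w5.pkl','rb'));u,v=proj(f,[.531,.125,.072]).astype(int)
g=cv2.cvtColor(f['color'],cv2.COLOR_BGR2GRAY)
P=lambda x,y,z=.068:ray_plane(f,u-60+x/5-.4,v-55+y/5-.4,z)[:2]
an=lambda w:np.degrees(np.arctan2(w[1],w[0]))
M=np.array([P(*p) for p in [(299,120),(441,178),(468,322),(359,428),(213,410)]])
s=lambda q:np.hypot(*(M-q[:2]).T)-q[2]
q=least_squares(s,[.53,.125,.024]).x
print(q,s(q)*1000)
a=(np.array([an(m-q[:2]) for m in M])+[54,108,162,216,270])%360
print(a,a.mean(), 'zero ends',an(P(161,188)-q[:2]),an(P(220,222)-q[:2]),'line',an(P(160,183)-P(221,224)))
print('needle',an(P(232,234)-P(305,288)),an(P(232,234)-P(362,322)),an(P(305,288)-P(362,322)))
sc=[P(*p)for p in[]]
E
python3 - <<'E'
import cv2
a=cv2.imread('pics/w5.png');cv2.imwrite('pics/w5b.png',cv2.resize(a[150:250,250:370],None,fx=6,fy=6,interpolation=cv2.INTER_LANCZOS4)[:600,:800])
E
```

```text
[0.53049776 0.12345637 0.02582685] [-0.19496234  0.26591564 -0.08874845 -0.13353085  0.15132601]
[117.39701212 117.95141878 117.71101152 114.88105099 115.28133489] 116.64436565871146 zero ends 116.24429723794339 114.44047908805389 line 115.04360735177055
needle 112.37866542663141 114.8360226636983 118.1585731607431
```

View pics/w5b.png

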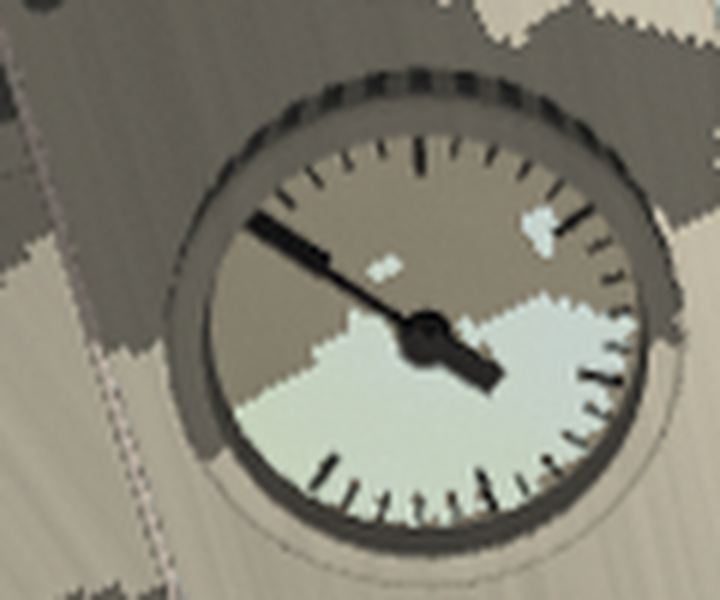

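Comparing w3 with w4, the needle stood 59.1° clockwise of the zero mark. The rim turned 59.0° without slipping in the grip. The gauge is zeroed, so on to the selector.

Call:
{"api": "play_rows", "payload": {
  "plan": [
    [-12,-43,0,0,0,-0.11,85],
    [-24,-86,0,0,0,-0.22,85],
    [-34.5,-124.5,0,0,0,-0.34,50],
    [-34.5,-124.5,0,0,0,-0.34,50],
    [-34.5,-124.5,-10,0,0,-0.34,50],
    [-34.5,-124.5,-20,0,0,-0.34,50],
    [-34.5,-124.5,-20,0,0,-0.34,50]
  ]
}}

```text
clock: 6.6
tcp_pos: [0.4935, 0.003, 0.139]
orientation: [-2.94, -1.101, 0.006]
contact_force: [0.1, 0.3, -0.2]
grip_width: 0.0495
```

```bash
python3 - <<'E'
from h import *
import pickle
f=grab('wrist','w6.png');pickle.dump(f,open('w6.pkl','wb'))
o=r.get_obs();print(o['clock'],o['joints'],o['tcp_pos'],o['orientation'],o['grip_width'],proj(f,[.4955,0.0003,.084]))
E
```

```text
6.65 [ 0.09422396  0.31497915 -0.26675072  2.05122422  0.11370125  0.79195162
 -1.09439756] [0.49398597 0.00293003 0.13977779] [-2.94068484 -1.10126496  0.0041214 ] 0.0498685927465422 [326.42603004 219.80038459]
```

View pics/w6.png

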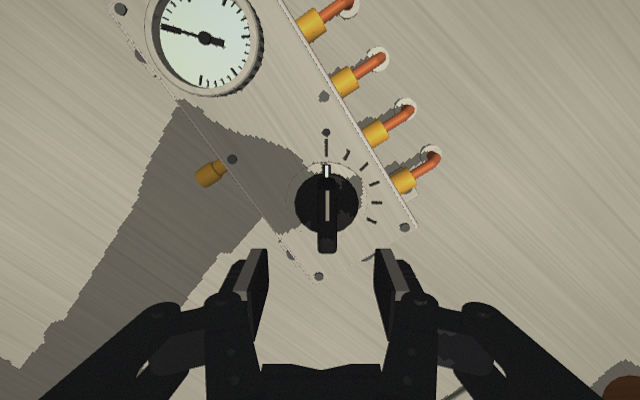

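The bar is vertical at x≈327 while the fingers centre at about x=321.5, so the yaw is right and a 3-4 mm sideways shift is needed. The gauge dial still shows the zero mark under the needle.

Call:
{"api": "play_rows", "payload": {
  "plan": [
    [2,-3,0,0,0,0,50],
    [2,-3,-40,0,0,0,50],
    [2,-3,-70,0,0,0,50],
    [2,-3,-83,0,0,0,50],
    [2,-3,-83,0,0,0,40],
    [2,-3,-83,0,0,0,25],
    [2,-3,-83,0,0,0,8],
    [2,-3,-83,0,0,0,8],
    [2,-3,-83,0,0,0,8],
    [2,-3,-83,0,0,0,8],
    [2,-3,-83,0,0,0,8]
  ],
  "grip_force": 60
}}

```text
clock: 7.75
tcp_pos: [0.4967, 0.0004, 0.0599]
orientation: [-2.942, -1.1, -0.002]
contact_force: [-4.9, 4.4, 5.6]
grip_width: 0.0118
```

```bash
python3 - <<'E'
from h import *
import pickle
f=grab('wrist','w7.png');pickle.dump(f,open('w7.pkl','wb'))
o=r.get_obs();print(o['clock'],o['tcp_pos'],o['orientation'],o['grip_width'],o['contact_force'],o['moment'])
E
```

```text
7.8 [4.96710754e-01 3.67555154e-04 5.98863267e-02] [-2.94165941e+00 -1.09993479e+00 -1.77382172e-03] 0.011860306145734417 [-4.1843994   4.15070423  6.55587206] [0.99737777 0.90735313 0.14684494]
```

View pics/w7.png

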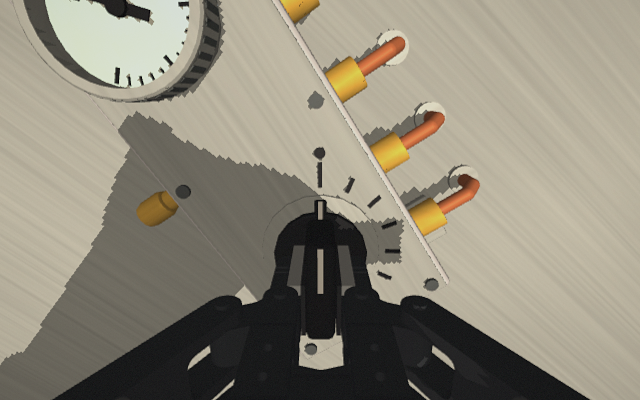

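The bar is gripped (opening 12 mm), with the pointer nose at (320,208) in line with the vent mark. Now turning one click at a time.

Call:
{"api": "play_rows", "payload": {
  "plan": [
    [-0.5,0.5,0,0,0,-0.1,8],
    [-0.5,0.5,0,0,0,-0.2,8],
    [-0.5,0.5,0,0,0,-0.3,8],
    [-0.5,0.5,0,0,0,-0.4,8],
    [-0.5,0.5,0,0,0,-0.4,8],
    [-0.5,0.5,0,0,0,-0.4,8]
  ]
}}

```text
clock: 8.4
tcp_pos: [0.497, -0.0002, 0.0599]
orientation: [-3.102, -0.496, -0.003]
contact_force: [-3.4, 1.8, 7.3]
grip_width: 0.0121
```

```bash
python3 - <<'E'
from h import *
f=grab('wrist','w8.png')
o=r.get_obs();print(o['clock'],o['tcp_pos'],o['orientation'],o['grip_width'],o['contact_force'],o['moment'],o['joints'])
E
```

```text
8.45 [ 4.96999775e-01 -1.99716507e-04  5.98559039e-02] [-3.10189054e+00 -4.96525636e-01 -2.95209216e-03] 0.011679227577517904 [-3.54335175  1.05780336  7.39495554] [0.43116438 0.74229639 0.10685704] [-0.0135665   0.43820611 -0.13534408  2.10563443  0.10085844  0.60176971
 -1.47272677]
```

View pics/w8.png

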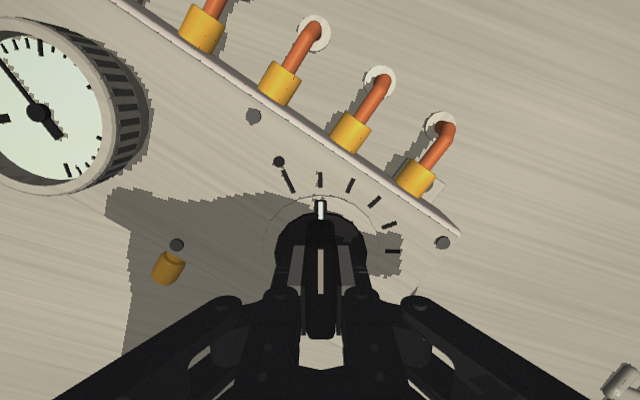

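The pointer is now at the first stop mark (320,180), and the needle has swung. Two clicks to go.

Call:
{"api": "play_rows", "payload": {
  "plan": [
    [0,0,0,0,0,-0.1,8],
    [0,0,0,0,0,-0.2,8],
    [0,0,0,0,0,-0.3,8],
    [0,0,0,0,0,-0.4,8],
    [0,0,0,0,0,-0.4,8],
    [0,0,0,0,0,-0.4,8],
    [0,0,0,0,0,-0.5,8],
    [0,0,0,0,0,-0.6,8],
    [0,0,0,0,0,-0.7,8],
    [0,0,0,0,0,-0.8,8],
    [0,0,0,0,0,-0.8,8],
    [0,0,0,0,0,-0.8,8]
  ]
}}

```text
clock: 9.65
tcp_pos: [0.4968, -0.0015, 0.0599]
orientation: [3.05, -0.752, 0.002]
contact_force: [-3.0, -2.1, 9.2]
grip_width: 0.0118
```

```bash
python3 - <<'E'
from h import *
f=grab('wrist','w9.png')
s=grab('scene','s9.png')
o=r.get_obs();print(o['clock'],o['tcp_pos'],o['orientation'],o['grip_width'],o['contact_force'],o['moment'],o['joints'])
a=o['orientation'];print(np.degrees(2*np.arctan2(a[1],a[0])))
E
```

```text
9.75 [ 0.49679921 -0.00150416  0.05985097] [-3.05018016e+00  7.52085703e-01 -1.94743741e-03] 0.011497845166550091 [-3.09579216 -1.32714928  9.79789053] [-0.35309611  0.88675891  0.12213128] [-0.18163772  0.43527816  0.07165512  2.11719322 -0.05363679  0.58958564
 -2.12637908]
332.29764059432233
```

View pics/w9.png

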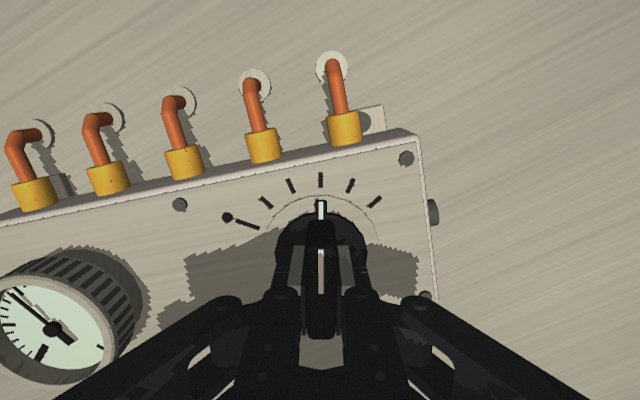

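View pics/s9.png

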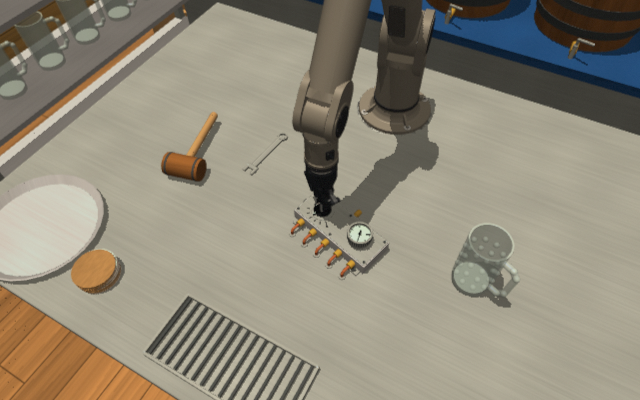

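The pointer nose is at (321,210), in line with mark three at (320,180). Counting from vent at (227,217), the stops are at (265,202), (290,186) and (320,180). The mug, mallet and spanner have not moved. Handing in with the grip held.

```bash
python3 - <<'E'
from bench import r
print(r.hand_in())
E
```

```text
the job is handed in; nothing more can be done
None
```

The job is handed in: the gauge was zeroed first, with the selector still at vent, and the selector is now held at the third stop.

- **Gauge:** I turned the rim 59.0° clockwise, against 59.1° read off the dial, with no slip seen in the grip. Pictures after release showed the zero mark under the needle.
- **Selector:** I turned the knob clockwise to the first stop, then the second and third with a pause at each. The measured tool turn was 68.7° (1.20 rad). The last wrist picture shows the pointer on the third mark after vent. The gripper still holds the bar at about 60 N.
- **Other checks:** The mug, mallet and spanner look unmoved in the scene view. The highest force reading I saw was about 13 N, and the clock stood at about 9.8 s.

**Disagreements:**
- The top camera placed the gauge about 5 mm off the wrist and scene cameras in x. I went with those two, and the grasps confirmed them.
- The needle's absolute direction measured about 115–117° in the pictures, against 119° expected from the manifold's yaw. I judged the zeroing by needle against mark, which agreed within my reading error of about 1–2°.

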